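# Back off the feed ratchet one notch

### The arm

A 6-joint arm with a two-finger parallel gripper is mounted at the origin on the work surface. World frame = base frame: x ahead of the robot, y to its left, z up, the work surface at z = 0. Lengths are in m, angles in rad, forces in N, time in s.
With the tool pointing down it reaches from about 0.375 to 0.9 m from the base axis. Payload 3.1 kg.
Tool frame: the origin (TCP) lies at the centre of the arm's flange, where the gripper is bolted on; the fingertips stand 173 mm ahead of it and the grasp point (between the pads) lies 155 mm ahead of it; z points along the fingers, x is the direction in which the jaws open and shut, and the axes are right-handed (so a half turn about z gives the same grasp; the last joint's range is limited). The gripper opens to 85 mm and grips with 20 to 120 N. Pads are 22 mm wide; open, the fingers measure 114 mm over their backs; the gripper's body (76 mm by 85 mm) begins 54 mm behind the grasp point. The pads swing forward as they close: fully open they stand 13 mm farther back than shut.
Start: joints at [1.03, 0.527, 1.433, -0, 1.181, -0.178], TCP at [0.222, 0.584, 0.405] pointing down, gripper open.
Joint ranges: [-3.08, 3.08], [-0.75, 2.2], [0.22, 2.44], [-1.43, 4.57], [0, 2.65], [-2.85, 2.85]. Speed limits (rad/s): [2.79, 2.79, 3.14, 3.14, 3.14, 3.14].

### API

Orientations are given as a unit quaternion [x, y, z, w].
In Python, from station import manip gives the robot as it stands.
- The arm moves only by the shell command python3 -m jog 'ROWS' [OPENING] [FORCE]. ROWS is JSON, a list that holds one entry, the list of rows, each a list of 4 numbers: the shift along the world's x, y, z in mm, then the turn about the world's z in degrees. A call has exactly 8 rows; each row shifts and turns the commanded pose from where the row before left it; what a row does not reach is not made up. A row lasts 1/8 s, in which the tool goes at most 62.5 mm and 10.7 degrees, less where a joint would pass 70% of its speed; a pose out of reach is approached as far as the arm can. A call is refused whole if a number of a shift passes 62.5 or a number of a turn 10.7, either way. A call with a gripper value outside its range is refused whole. OPENING is the opening in per cent of the stroke, from 0 (shut) to 100 (fully open), set as the call begins (- or left out, the last holds). The fingers move at their own pace and stop on an object; FORCE is the grip in N (left out, the last holds). Time passes only in rows, so rows that do not move let the fingers close, or fill a call up. It gives the time, the measured TCP pose, the force and the opening at its end, in the units of the state.
- manip.sense(): the state, without advancing time (a new reading comes with each control period).
- manip.snapshot(name): name is "side" or "top"; returns the picture (480x640x3 uint8, red, green, blue); there is no depth.
- manip.camera_info(name): a dict with "fx", "fy", "cx", "cy" (pixels), "R" (3x3) and "t" (3): a world point X has camera coordinates R X + t. Camera axes: x right, y down, z forward; pixel columns grow to the right and rows downward; lengths in m; the calibration is good to about 2 mm. A picture is of the moment at which its call begins. camera_info takes no time and is no camera call.
- manip.sign_off(): hands the job in, once; it reports no verdict.
The state is a dict: "t": time; "q": joint angles; "qd": joint speeds; "tau": joint torques, N m; "tcp_pos": TCP position; "tool_rot": TCP orientation; "force": force on the tool from outside, world axes, zero at the start; "ft_torque": the same for the moment, N m; "finger_gap": opening from 0.0 (shut) to 1.0 (fully open).
Only numpy, scipy, OpenCV 4.12 (cv2) and the standard library are available. Lean on these libraries where they do the work, as an engineer would, in place of code of your own. Each camera call takes 0.05 s, during which the arm holds its last target. There are 200 camera calls.

### The job

The brass feed ratchet on the green stand has been wound one tooth too far: with a fingertip, lift its pawl out of the teeth (the blue tail is its finger piece), push the wheel backward exactly one notch, its top going towards the pawl's post (the red-tipped pin is there to push on), then put the pawl fully back down between the teeth and come away. Push gently with the fingertips or the outside of the fingers, and grip and lift nothing. Leave the loose parts around the stand where they are.

Things in the scene. Friction and masses are not known exactly. Their poses are not given: they have to be found in the camera images.
- stand: Ratchet stand screwed to the desk: green base plate 10 mm thick, x -75 to 105, y -67 to 78 mm. Origin on the desk below the middle of the ratchet wheel; z up. The wheel's axle and the pawl's pivot both run along the stand's y. Two dark cheeks (y = -14 and +20 mm, 24 mm wide in x, 84 mm tall) carry the axle. Nothing on the stand is taller than 150 mm.
- wheel_hub (a point): Centre of the brass ratchet wheel, on its axle: stand x = 0, y = 0, z = 70 mm. Wheel 12 mm thick, 92 mm across the tips of its ten saw teeth, teeth 10 mm deep. The five hand pins sit on the same axle at stand y = 52 mm.
- wheel (a joint): Wheel angle (rad), near 0 at the start; positive = backward: its top moves to the stand's +x, towards the pawl's post. One notch = 36 degrees = 0.628. Pawl down: the teeth stop it going backward (play 0.05 either side of a notch). Pawl lifted: it turns both ways against light friction (0.06 N m, 1 to 2 N at a pin) and stays where it is left; no clicking.
- red_pin_tip (a point): Outer end of the red-tipped hand pin, 75 mm from the axle. Five radial pins (8 mm thick, 72 degrees apart, the others plain steel) on a 32 mm hub at stand y = 52 mm turn with the wheel. At the start the red pin is topmost, leaning about 18 degrees from upright to the stand's -x; one notch backward leaves it leaning 18 degrees to +x.
- pawl_pivot (a point): Pawl's pivot axis (along stand y), at stand x = 70, z = 93 mm, on a dark post; this point lies at y = 0. The pawl is a bell crank: an arm to the nose on the -x side, and the blue tail standing up.
- pawl (a joint): Pawl angle (rad): 0 = down, nose between two teeth; positive = lifted, stop at 0.7; clear of all teeth above 0.25. Stiff pivot (0.08 N m, 2 N at the tail): stays where left. Tail to stand +x lifts, to -x lowers. It goes fully down only with the wheel within about 0.1 rad of a notch; farther past, the nose lands on a tooth.
- tail_tip (a point): Middle of the top edge of the pawl's blue tail: a flat plate 6 mm thick (along stand x), 26 mm wide (along y, centred on stand y = -35 mm), standing straight up from the pivot to 57 mm above it (150 mm above the desk) when the pawl is down; it leans to +x by the pawl's angle as the pawl lifts.
- pawl_nose (a point): Centre of the pawl's round nose (6 mm diameter, 10 mm wide), at stand x = 13.5, y = 0, z = 107 mm when down. It hangs below the end of a steel arm, 8 mm wide, that runs from the pivot at y = 0, its top at z = 130 mm when down; the arm's end rises about 5 mm per 0.1 rad.
- feed_roll: Loose black rubber feed roll standing on its end, 32 mm diameter, 92 mm tall, on the stand's +y side. Origin at the centre of its underside. Leave it alone.
- typebar_guide: Loose chrome comb-shaped typebar guide, 26 x 70 x 25 mm, lying on the stand's -x side. Origin at the centre of its underside. Leave it alone.
- rocker: Loose nickel escapement rocker, a cross 60 x 40 x 12 mm with a 22 mm tall brass hub, on the stand's -y side. Origin at the centre of its underside. Leave it alone.
- bending_iron: Loose wooden-handled bending iron, 190 mm long, 20 mm tall, lying along x beyond the rocker on the stand's -y side. Origin under its middle. Leave it alone.
- tool_chest: Blue steel tool chest with a brass cam lock, 176 x 256 x 145 mm (x, y, height with handle), fixed well to the left. Not used.

How it is judged:
By the outcome, as a careful person would: the job done as asked, in the order asked, and still so for the second after the job is handed in, with the robot touching nothing.
It also fails if it takes over 58 s, if anything falls off the work surface, if the arm or the gripper's body presses on something with over 40 N, if the wrist force passes 120 N, or if a joint passes its speed limit or range.

## Working session

There is one attempt and no reset: what is moved stays moved. The work goes in short steps, Python scripts to look and compute and a shell command to move; the robot and the scene stay as the last step left them, time stands still between calls to the robot, and variables do not carry over. Pictures are saved under pics/ and viewed, about 8 in all and at most 12, crops included, and the job is handed in when it is done.

```bash
mkdir -p pics; ls
python3 - <<'E'
from station import manip
import cv2,numpy as np
for n in("top","side"):
    cv2.imwrite(f"pics/{n}0.png",manip.snapshot(n)[:,:,::-1])
    c=manip.camera_info(n);R=np.array(c["R"]);t=np.array(c["t"])
    print(n,c["fx"],c["cx"],c["cy"],"pos",-R.T@t,"fwd",R[2],"right",R[0])
s=manip.sense();print(s["t"],s["tcp_pos"],s["tool_rot"],s["finger_gap"])
E
```

```text
pics
top 550.193236208407 320.39352953674256 231.3289610574298 pos [0.41981958 0.11850343 1.11336424] fwd [ 0.10361972 -0.01599291 -0.9944884 ] right [ 0.02480035 -0.9995183   0.01865785]
side 484.2947617531849 314.8642196179895 236.90842163340602 pos [ 0.39281941 -0.55033248  0.96703818] fwd [ 0.11478631  0.63154636 -0.76679417] right [ 0.98340852 -0.18139161 -0.0021849 ]
0.1 [0.2215993  0.58406994 0.40381332] [ 8.23051485e-01  5.67965876e-01 -9.15384411e-04  4.22629434e-04] 1.0017028231182108
```

View pics/top0.png

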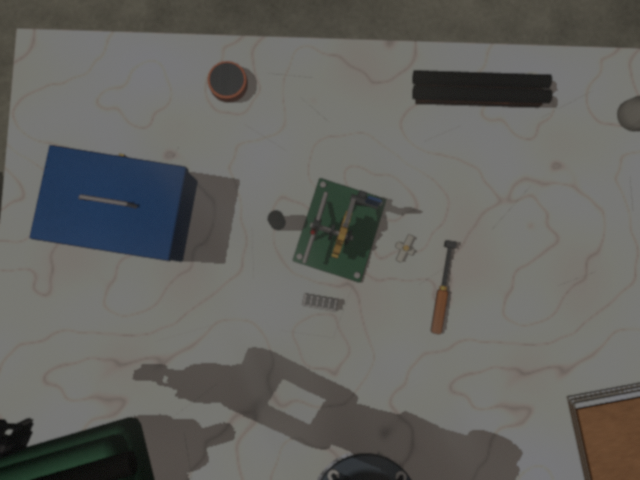

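View pics/side0.png

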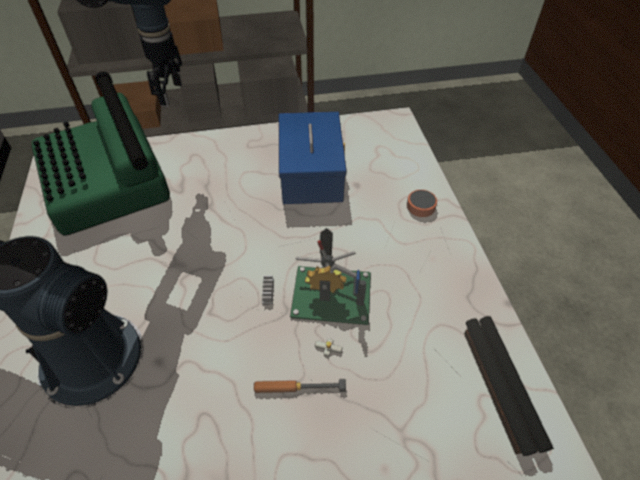

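Top view: the green stand spans about (294–386, 179–281), with the blue tail near (370,199), the feed roll at (277,219), the comb at (323,301), the rocker at (405,249), and the chest well to the left. The side view agrees, with the tail near (359,282). Next I fit the plate corners and enlarge both crops.

```bash
cat > h.py <<'E'
import cv2,numpy as np
from station import manip
def cam(n):
    c=manip.camera_info(n);return c,np.array(c["R"]),np.array(c["t"])
def cast(n,uv,z):
    c,R,t=cam(n);d=R.T@np.array([(uv[0]-c["cx"])/c["fx"],(uv[1]-c["cy"])/c["fy"],1]);o=-R.T@t
    return o+d*(z-o[2])/d[2]
def proj(n,X):
    c,R,t=cam(n);p=R@np.array(X)+t;return np.array([c["fx"]*p[0]/p[2]+c["cx"],c["fy"]*p[1]/p[2]+c["cy"]])
def crop(n,name,x,y,w,h,k):
    im=manip.snapshot(n)[:,:,::-1].copy();cv2.imwrite(name,cv2.resize(im[y:y+h,x:x+w],None,fx=k,fy=k,interpolation=cv2.INTER_CUBIC));return im
def tri(a,b):
    A=[];y=[]
    for n,uv in(("top",a),("side",b)):
        c,R,t=cam(n);d=R.T@np.array([(uv[0]-c["cx"])/c["fx"],(uv[1]-c["cy"])/c["fy"],1]);d/=np.linalg.norm(d);P=np.eye(3)-np.outer(d,d);A.append(P);y.append(P@(-R.T@t))
    return np.linalg.solve(sum(A),sum(y))
E
python3 - <<'E'
from h import *
ims={n:cv2.imread(f"pics/{n}0.png") for n in("top","side")}
for n,(x,y,w,h) in{"top":(260,165,160,160),"side":(250,215,160,160)}.items():
    im=ims[n][y:y+h,x:x+w]; hsv=cv2.cvtColor(im,cv2.COLOR_BGR2HSV)
    g=cv2.inRange(hsv,(45,90,15),(90,255,255))
    P=cv2.findNonZero(g); r=cv2.minAreaRect(cv2.convexHull(P)); 
    hull=cv2.convexHull(P); ap=cv2.approxPolyDP(hull,5,True)[:,0]+[x,y]
    print(n,"poly")
    for q in ap: print(q,cast(n,q,.01).round(4))
    b=cv2.inRange(hsv,(100,110,25),(130,255,255)); r_=cv2.inRange(hsv,(0,130,40),(6,255,255))|cv2.inRange(hsv,(172,130,40),(180,255,255))
    for nm,m in(("blue",b),("red",r_)):
        k,l,s,c=cv2.connectedComponentsWithStats(m)
        for i in range(1,k):
            if s[i,4]>4: print(nm,s[i],(c[i]+[x,y]).round(1))
v=np.hstack([cv2.resize(ims["top"][170:290,265:395],(400,369),interpolation=2),cv2.resize(ims["side"][220:340,260:390],(400,369),interpolation=2)])
cv2.imwrite("pics/c0.png",cv2.convertScaleAbs(v,alpha=1.6))
E
```

```text
Traceback (most recent call last):
cv2.error: OpenCV(4.12.0) /io/opencv/modules/imgproc/src/convhull.cpp:143: error: (-215:Assertion failed) total >= 0 && (depth == CV_32F || depth == CV_32S) in function 'convexHull'
```

Run:
```python
from h import *
ims={n:cv2.imread(f"pics/{n}0.png") for n in("top","side")}
H=lambda n:cv2.cvtColor(ims[n],cv2.COLOR_BGR2HSV)
print(H("top")[270,340],H("top")[190,340],H("top")[200,370],H("side")[313,310],H("side")[282,359])
for n,(x,y,w,h) in{"top":(260,165,150,130),"side":(270,225,120,110)}.items():
    im=ims[n][y:y+h,x:x+w].astype(int); B,G,Rr=im[...,0],im[...,1],im[...,2]
    g=((G>B+8)&(G>Rr+12)).astype(np.uint8)
    hull=cv2.convexHull(cv2.findNonZero(g)); ap=cv2.approxPolyDP(hull,5,True)[:,0]+[x,y]
    for q in ap: print(n,q,cast(n,q,.01).round(4))
    b=((B>G+12)&(B>Rr+15)).astype(np.uint8); r_=((Rr>G*1.8)&(Rr>B*1.8)&(Rr>40)).astype(np.uint8)
    for nm,m in(("blue",b),("red",r_)):
        k,l,s,c=cv2.connectedComponentsWithStats(m)
        for i in range(1,k):
            if s[i,4]>3: print(nm,s[i]+[x,y,0,0,0],(c[i]+[x,y]).round(1))
v=np.hstack([cv2.resize(ims["top"][170:290,265:395],(400,369),interpolation=2),cv2.resize(ims["side"][220:340,260:390],(400,369),interpolation=2)])
cv2.imwrite("pics/c0.png",cv2.convertScaleAbs(v,alpha=1.6))
```

```text
[68 77 63] [68 72 64] [109  61  46] [ 68  93 102] [135   9  58]
top [368 194] [0.6137 0.0058 0.01  ]
top [376 220] [ 0.5608 -0.0112  0.01  ]
top [359 280] [0.439  0.0211 0.01  ]
top [295 259] [0.4777 0.1503 0.01  ]
top [320 179] [0.6419 0.1042 0.01  ]
blue [368 197  13   5  33] [374.2 198.9]
red [311 231   3   3   6] [312.2 231.8]
side [369 273] [0.6444 0.1016 0.01  ]
side [367 323] [ 0.6054 -0.0311  0.01  ]
side [291 316] [0.4405 0.0178 0.01  ]
side [298 266] [0.4785 0.1539 0.01  ]
blue [356 270   4  11  30] [357.7 275.2]
red [319 241   2   3   6] [319.5 242. ]
```

View pics/c0.png

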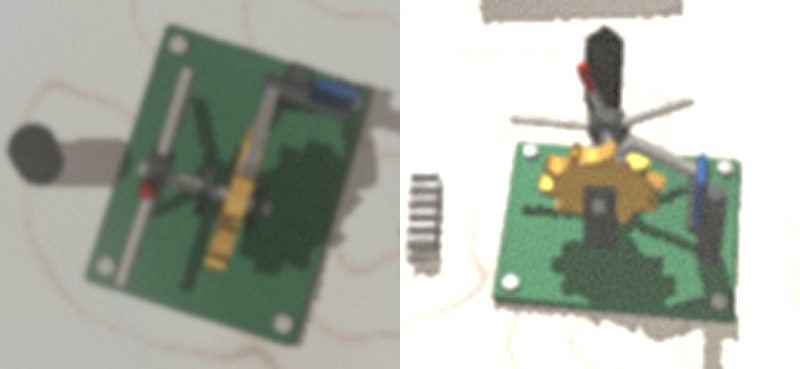

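```bash
cat >> h.py <<'E'
YAW,OX,OY=0,0,0
E
python3 - <<'E'
from h import *
from scipy.optimize import least_squares as ls
S=np.array([[105,78],[-75,-67],[-75,78],[105,78],[105,-67],[-75,-67],[-75,78]])/1e3
W=np.array([cast("top",q,.01)[:2] for q in([320,178.5],[359.5,281],[294,259.5])]+[cast("side",q,.01)[:2] for q in([370,272],[368,323],[290.5,317],[297.5,265.5])])
f=lambda p:np.r_[S@np.array([[np.cos(p[0]),np.sin(p[0])],[-np.sin(p[0]),np.cos(p[0])]])+p[1:]-W].ravel()
r=ls(f,[-.28,.52,.06],loss="soft_l1",f_scale=.003);print(np.degrees(r.x[0]),r.x,r.fun.reshape(-1,2).round(4))
a,ox,oy=r.x
def w(x,y,z):return np.array([ox+(x*np.cos(a)-y*np.sin(a))/1e3,oy+(x*np.sin(a)+y*np.cos(a))/1e3,z/1e3])
print("tail top edge ends",[proj(n,w(70,y,150)).round(1) for n in("top","side") for y in(-48,-22)])
print("pin",tri([312.2,231.8],[319.5,242.]), w(-22,52,138),[proj(n,w(-22,52,138)).round(1) for n in("top","side")])
s=manip.sense();print("tcp in stand",np.array([[np.cos(a),np.sin(a)],[-np.sin(a),np.cos(a)]])@(s["tcp_pos"][:2]-[ox,oy])*1e3)
E
```

```text
-16.24845437357663 [-0.28358903  0.52644882  0.05953143] [[ 0.0062  0.0008]
 [-0.0013 -0.0039]
 [-0.0004  0.0032]
 [ 0.0015  0.001 ]
 [ 0.0009 -0.0026]
 [-0.0033  0.0007]
 [-0.0013 -0.0003]]
tail top edge ends [array([382.7, 199.3]), array([368.7, 194.9]), array([357.5, 279.8]), array([358.1, 269.6])]
pin [0.52245541 0.11724928 0.13659706] [0.51987732 0.11561008 0.138     ] [array([313.2, 232. ]), array([317.6, 242.5])]
tcp in stand [-439.44054739  418.2892364 ]
```

```bash
sed -i 's/^YAW.*/A,OX,OY=-.2836,.5275,.0603/' h.py
cat >> h.py <<'E'
def w(x,y,z):return np.array([OX+(x*np.cos(A)-y*np.sin(A))/1e3,OY+(x*np.sin(A)+y*np.cos(A))/1e3,z/1e3])
def st(p):
    d=np.array(p)-[OX,OY,0];return np.array([d[0]*np.cos(A)+d[1]*np.sin(A),-d[0]*np.sin(A)+d[1]*np.cos(A),d[2]])*1e3
def rep():
    s=manip.sense();p=st(s["tcp_pos"]);F=np.array(s["force"]);q=s["tool_rot"]
    print("t %.2f"%s["t"],"tip stand",(p-[0,0,173]).round(1),"F stand",(st(F+[OX,OY,0])/1e3).round(2),"jaw deg %.1f"%(np.degrees(2*np.arctan2(q[1],q[0]))),"gap %.2f"%s["finger_gap"])
E
python3 -m jog '[[[20,-36,0,0.5],[21,-36,0,0.5],[21,-36,0,0.5],[21,-36,0,0.5],[21,-36,0,0.5],[21,-36,0,0.5],[21,-36,0,0.5],[21,-36,0,0.5]]]' 0 20
python3 -m jog '[[[21,-36,0,0.5],[21,-36,0,0],[21,-36,0,0],[21,-36,0,0],[21,-35,0,0],[21,-35,0,0],[20,-35,0,0],[18,-34,0,0]]]'
python3 -c "from h import *;rep()"
```

```text
t: 1.1
tcp_pos: [0.3892, 0.295, 0.4045]
tool_rot: [0.803, 0.596, -0.0, -0.0]
force: [0.6, -0.2, 0.0]
finger_gap: 0.001
t: 2.1
tcp_pos: [0.5532, 0.012, 0.4043]
tool_rot: [0.8, 0.6, -0.0, -0.0]
force: [0.6, -0.0, -0.2]
finger_gap: -0.001
t 2.10 tip stand [ 38.2 -39.2 231.3] F stand [ 0.56  0.16 -0.17] jaw deg 73.7 gap -0.00
```

```bash
python3 -m jog '[[[0,0,-20,0],[0,0,-20,0],[0,0,-20,0],[0,0,-20,0],[0,0,-15,0],[0,0,-9,0],[0,0,0,0],[0,0,0,0]]]'
python3 - <<'E'
from h import *
rep();a=manip.snapshot("top")[165:295,265:395,::-1];b=manip.snapshot("side")[185:345,270:400,::-1]
v=np.hstack([cv2.resize(a,(390,390),interpolation=2),cv2.resize(b,(390,480),interpolation=2)[90:]])
cv2.imwrite("pics/c1.png",cv2.convertScaleAbs(v,alpha=1.5))
E
```

```text
t: 3.1
tcp_pos: [0.553, 0.0133, 0.3012]
tool_rot: [0.8, 0.6, 0.0, 0.0]
force: [0.8, 0.0, 0.4]
finger_gap: -0.004
t 3.10 tip stand [ 37.7 -38.  128.2] F stand [0.75 0.22 0.43] jaw deg 73.7 gap -0.00
```

View pics/c1.png

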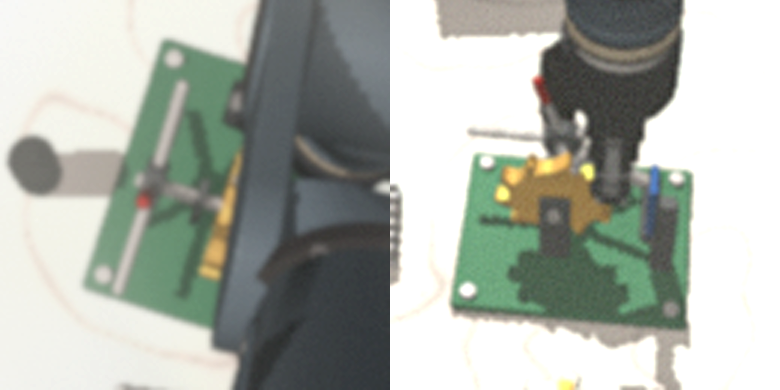

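Side view: the fingertip (612,195) is just left of the blue tail (653,200), level with its upper part and clear of everything. Now I push along stand +x.

```bash
python3 -m jog '[[[3.8,-1.1,0,0],[3.8,-1.1,0,0],[3.8,-1.1,0,0],[3.8,-1.1,0,0],[1.9,-0.6,0,0],[1.9,-0.6,0,0],[1.9,-0.6,0,0],[0,0,0,0]]]' >/dev/null; python3 -c "from h import *;rep()"
python3 -m jog '[[[1.9,-0.6,0,0],[1.9,-0.6,0,0],[1.9,-0.6,0,0],[0,0,0,0],[0,0,0,0],[0,0,0,0],[0,0,0,0],[0,0,0,0]]]' >/dev/null; python3 -c "from h import *;rep()"
```

```text
t 4.20 tip stand [ 59.2 -38.1 127.5] F stand [-2.5   0.84  0.64] jaw deg 73.7 gap 0.00
t 5.20 tip stand [ 65.4 -38.3 127.9] F stand [-1.43 -0.85 -0.39] jaw deg 73.7 gap -0.00
```

```bash
python3 -m jog '[[[1.9,-0.6,0,0],[1.9,-0.6,0,0],[1.9,-0.6,0,0],[1.9,-0.6,0,0],[0,0,0,0],[0,0,0,0],[0,0,0,0],[0,0,0,0]]]' >/dev/null
python3 - <<'E'
from h import *
rep();im=crop("side","pics/c2.png",280,200,130,110,5)
for th in(.2,.3,.4,.5,.6):
    print(th,[proj("side",w(70+57*np.sin(th),y,93+57*np.cos(th))).round(1) for y in(-48,-22)])
E
```

```text
t 6.20 tip stand [ 73.5 -38.4 127.9] F stand [-0.97 -0.41  0.44] jaw deg 73.7 gap -0.00
0.2 [array([363.4, 280.2]), array([363.9, 270. ])]
0.3 [array([366.1, 280.8]), array([366.5, 270.6])]
0.4 [array([368.6, 281.6]), array([369. , 271.4])]
0.5 [array([371. , 282.5]), array([371.4, 272.3])]
0.6 [array([373.3, 283.5]), array([373.6, 273.3])]
```

View pics/c2.png

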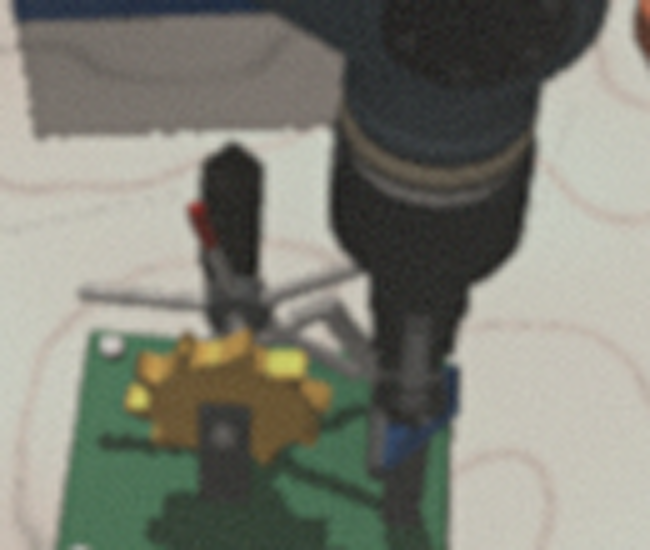

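Side view: the tail leans, its top right edge at about (372,273), which gives a pawl angle of roughly 0.45–0.5. The arm is visibly raised clear of the teeth, and the red pin is unmoved at (319,242). Next I back off, rise, and go to the pin's −x side.

```bash
python3 -m jog '[[[-4.8,1.4,0,0],[-4.8,1.4,0,0],[-4.8,1.4,0,0],[0,0,20,0],[0,0,20,0],[0,0,20,0],[0,0,5,0],[0,0,0,0]]]' >/dev/null; python3 -c "from h import *;rep()"
python3 -m jog '[[[-10,15,0,0],[-14,20,0,0],[-14,20,0,0],[-14,20,0,0],[-14,20,0,0],[-10,15,0,0],[-5.7,8,0,0],[0,0,0,0]]]' >/dev/null; python3 -c "from h import *;rep()"
```

```text
t 7.25 tip stand [ 57.9 -38.5 192.7] F stand [-0.19 -0.73 -0.45] jaw deg 73.7 gap 0.00
t 8.25 tip stand [-53.7  52.4 192.8] F stand [ 0.78 -0.37 -0.05] jaw deg 73.8 gap -0.00
```

```bash
python3 -m jog '[[[0,0,-12,0],[0,0,-12,0],[0,0,-12,0],[0,0,-12,0],[0,0,-12,0],[0,0,-5,0],[0,0,0,0],[0,0,0,0]]]' >/dev/null; python3 -c "from h import *;rep()"
```

```text
t 9.25 tip stand [-53.1  52.1 128. ] F stand [ 0.32  0.3  -0.14] jaw deg 73.7 gap -0.00
```

```bash
python3 -m jog '[[[3.8,-1.1,0,0],[3.8,-1.1,0,0],[2.9,-0.8,0,0],[2.9,-0.8,0,0],[2.9,-0.8,0,0],[2.9,-0.8,0,0],[2.9,-0.8,0,0],[2.9,-0.8,0,0]]]' >/dev/null; python3 -c "from h import *;rep()"
python3 -m jog '[[[2.9,-0.9,0,0],[2.9,-0.8,0,0],[2.9,-0.9,0,0],[2.9,-0.8,0,0],[2.9,-0.9,0,0],[2.9,-0.8,0,0],[2.9,-0.9,0,0],[0,0,0,0]]]' >/dev/null; python3 -c "from h import *;rep()"
```

```text
t 10.25 tip stand [-27.3  52.3 127.7] F stand [-2.   -0.75  1.48] jaw deg 73.7 gap 0.00
t 11.25 tip stand [ -5.8  52.1 127.6] F stand [-1.2  -0.79 -0.32] jaw deg 73.7 gap -0.00
```

```bash
python3 -m jog '[[[1.9,-0.6,0,0],[1.9,-0.6,0,0],[1.9,-0.5,0,0],[1.0,-0.3,0,0],[0,0,0,0],[0,0,0,0],[0,0,0,0],[0,0,0,0]]]' >/dev/null
python3 - <<'E'
from h import *
rep()
out=[]
for n,(x,y,ww,h) in{"top":(265,165,130,130),"side":(280,200,130,130)}.items():
    im=manip.snapshot(n)[y:y+h,x:x+ww,::-1];i=im.astype(int)
    m=((i[...,2]>i[...,1]*1.6)&(i[...,2]>i[...,0]*1.6)&(i[...,2]>35)).astype(np.uint8)
    k,l,s,c=cv2.connectedComponentsWithStats(m)
    for j in range(1,k):
        if s[j,4]>2: print(n,s[j],(c[j]+[x,y]).round(1))
    out.append(cv2.convertScaleAbs(cv2.resize(im,(400,400),interpolation=2),alpha=1.5))
    for th in(0,.55,.628,.7):
        g=-.314+th;print(n,th,proj(n,w(70*np.sin(g),52,70+70*np.cos(g))).round(1))
cv2.imwrite("pics/c3.png",np.hstack(out))
E
```

```text
t 12.25 tip stand [  0.9  52.1 127.8] F stand [-0.27 -0.04  0.71] jaw deg 73.7 gap -0.00
top 0 [312.8 231.3]
top 0.55 [319.3 211.1]
top 0.628 [320.2 208.5]
top 0.7 [321.  206.1]
side [129   0   1   3   3] [409. 201.]
side [54 43  4  7 11] [335.5 245.9]
side 0 [318.1 242.6]
side 0.55 [335.3 243.5]
side 0.628 [337.6 244.1]
side 0.7 [339.7 244.7]
```

View pics/c3.png

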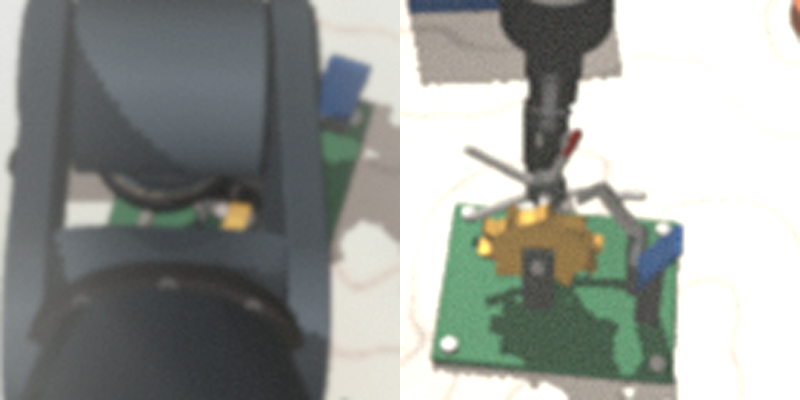

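Side view: the red pin now leans to +x, its tip at about (337,243), and the finger is behind it. Geometry puts it about 0.04 rad short, so I push another 2.5 mm, then retreat and measure.

```bash
python3 -m jog '[[[1.2,-0.4,0,0],[1.2,-0.3,0,0],[0,0,0,0],[0,0,0,0],[-4.8,1.4,0,0],[-4.8,1.4,0,0],[-4.8,1.4,0,0],[0,0,0,0]]]' >/dev/null; python3 -c "from h import *;rep()"
python3 -m jog '[[[0,0,20,0],[0,0,25,0],[-20,30,20,0],[-20,40,0,0],[-20,40,0,0],[-20,40,0,0],[-10,20,0,0],[0,0,0,0]]]' >/dev/null
python3 - <<'E'
from h import *
rep()
out=[]
for n,(x,y,ww,h) in{"top":(265,165,130,130),"side":(280,200,130,130)}.items():
    im=manip.snapshot(n)[y:y+h,x:x+ww,::-1];i=im.astype(int)
    m=((i[...,2]>i[...,1]*1.8)&(i[...,2]>i[...,0]*1.8)&(i[...,2]>40)).astype(np.uint8)
    k,l,s,c=cv2.connectedComponentsWithStats(m)
    for j in range(1,k):
        if s[j,4]>2: print(n,s[j],(c[j]+[x,y]).round(1))
    out.append(cv2.convertScaleAbs(cv2.resize(im,(400,400),interpolation=2),alpha=1.5))
cv2.imwrite("pics/c4.png",np.hstack(out))
E
```

```text
t 13.35 tip stand [-12.2  52.2 127.8] F stand [ 0.57  0.9  -0.69] jaw deg 73.7 gap 0.00
t 14.35 tip stand [-146.8  191.1  192.8] F stand [ 0.05 -0.25 -0.15] jaw deg 73.9 gap -0.00
top [53 44  4  4  9] [319.4 210.3]
side [55 43  4  7  8] [336.6 245.8]
```

View pics/c4.png

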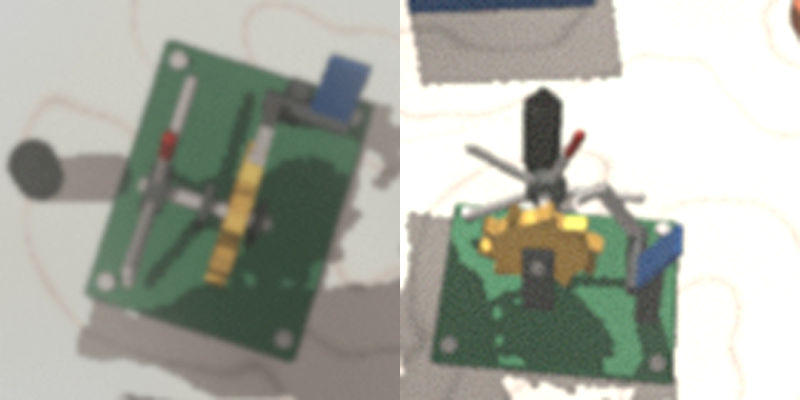

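Run:
```python
from h import *
for a,b in(([312.2,231.8],[319.5,242.]),([319.4,210.3],[336.6,245.8])):
    p=st(tri(a,b));print(p.round(1),"lean",np.arctan2(p[0],p[2]-70).round(3))
# plain -x/-54deg pin and side-only fit: pin ends, model
for th in(.55,.6,.65,.7):
    o=[th]
    for k in(0,-1.2566):
        g=-.314+th+k;o+=[*[proj(n,w(75*np.sin(g),52,70+75*np.cos(g))).round(1) for n in("top","side")]]
    print(o)
print("hub",proj("top",w(0,52,70)),proj("side",w(0,52,70)))
```

```text
[-20.8  53.3 136.6] lean -0.302
[ 19.3  52.6 129.4] lean 0.314
[0.55, array([319.6, 210.1]), array([335.9, 242.1]), array([305.7, 254.8]), array([299.5, 248.8])]
[0.6, array([320.2, 208.3]), array([337.5, 242.5]), array([306. , 253.6]), array([300.4, 248. ])]
[0.65, array([320.8, 206.5]), array([339.1, 243. ]), array([306.4, 252.4]), array([301.3, 247.2])]
[0.7, array([321.3, 204.7]), array([340.7, 243.5]), array([306.8, 251. ]), array([302.3, 246.5])]
hub [316.11996598 224.17007637] [327.33501089 261.46369074]
```

Top and side: the red pin leans to +x (top (319,210), side (337,246)). Triangulation gives a lean of −0.302 → +0.314 rad, so one notch. The pawl is still lifted and the loose parts are unmoved. Next I go to the tail's +x side.

```bash
python3 -m jog '[[[14,-22,0,0],[27,-40,0,0],[30,-45,0,0],[30,-45,0,0],[30,-45,0,0],[30,-45,0,0],[22,-34,0,0],[13,-20,0,0]]]' >/dev/null; python3 -c "from h import *;rep()"
python3 -m jog '[[[0,0,0,0],[0,0,-15,0],[0,0,-15,0],[0,0,-15,0],[0,0,-12,0],[0,0,-8,0],[0,0,0,0],[0,0,0,0]]]' >/dev/null; python3 -c "from h import *;rep()"
```

```text
t 15.45 tip stand [127.2 -42.3 192.5] F stand [-0.53 -0.71  0.  ] jaw deg 73.5 gap 0.00
t 16.45 tip stand [125.6 -39.2 128.1] F stand [ 0.09 -0.25  0.29] jaw deg 73.7 gap 0.00
```

```bash
python3 -m jog '[[[-3.8,1.1,0,0],[-3.8,1.1,0,0],[-2.9,0.8,0,0],[-2.9,0.8,0,0],[-2.9,0.8,0,0],[-2.9,0.8,0,0],[-2.9,0.8,0,0],[-2.9,0.8,0,0]]]' >/dev/null; python3 -c "from h import *;rep()"
python3 -m jog '[[[-1.9,0.6,0,0],[-1.9,0.6,0,0],[-1.9,0.6,0,0],[-1.9,0.5,0,0],[0,0,0,0],[0,0,0,0],[0,0,0,0],[0,0,0,0]]]' >/dev/null; python3 -c "from h import *;rep()"
```

```text
t 17.45 tip stand [ 99.7 -39.5 128.2] F stand [2.81 0.03 1.31] jaw deg 73.7 gap -0.00
t 18.45 tip stand [ 91.1 -39.4 127.4] F stand [ 0.12 -0.26 -0.17] jaw deg 73.7 gap -0.00
```

```bash
python3 -m jog '[[[-1.9,0.5,0,0],[-1.0,0.3,0,0],[-1.0,0.3,0,0],[-1.0,0.3,0,0],[0,0,0,0],[0,0,0,0],[0,0,0,0],[0,0,0,0]]]' >/dev/null; python3 -c "from h import *;rep()"
```

```text
t 19.45 tip stand [ 86.4 -39.4 127.7] F stand [ 1.88 -0.17  0.57] jaw deg 73.7 gap -0.00
```

Expected stop is at about 84; I continue in small steps and watch the force.

```bash
for i in 1; do python3 -m jog '[[[-1.0,0.3,0,0],[0,0,0,0],[-1.0,0.3,0,0],[0,0,0,0],[0,0,0,0],[0,0,0,0],[0,0,0,0],[0,0,0,0]]]' >/dev/null; python3 -c "from h import *;rep()"; done
```

```text
t 20.45 tip stand [ 84.1 -39.4 127.6] F stand [-0.08  0.99  0.13] jaw deg 73.7 gap 0.00
```

```bash
python3 -m jog '[[[-1.0,0.3,0,0],[0,0,0,0],[0,0,0,0],[0,0,0,0],[0,0,0,0],[0,0,0,0],[0,0,0,0],[0,0,0,0]]]' >/dev/null; python3 -c "from h import *;rep()"
```

```text
t 21.45 tip stand [ 83.2 -39.4 127.7] F stand [1.6  0.77 1.39] jaw deg 73.7 gap -0.00
```

```bash
python3 -m jog '[[[-1.0,0.3,0,0],[0,0,0,0],[0,0,0,0],[0,0,0,0],[0,0,0,0],[0,0,0,0],[0,0,0,0],[0,0,0,0]]]' >/dev/null; python3 -c "from h import *;rep()"
```

```text
t 22.45 tip stand [ 82.1 -39.4 127.7] F stand [0.49 0.55 0.47] jaw deg 73.7 gap -0.00
```

```bash
python3 -m jog '[[[-1.0,0.3,0,0],[0,0,0,0],[0,0,0,0],[0,0,0,0],[0,0,0,0],[0,0,0,0],[0,0,0,0],[0,0,0,0]]]' >/dev/null; python3 -c "from h import *;rep()"
```

```text
t 23.45 tip stand [ 81.2 -39.4 127.7] F stand [ 1.57 -0.73  0.59] jaw deg 73.7 gap 0.00
```

```bash
python3 -m jog '[[[-1.0,0.3,0,0],[0,0,0,0],[0,0,0,0],[0,0,0,0],[0,0,0,0],[0,0,0,0],[0,0,0,0],[0,0,0,0]]]' >/dev/null; python3 -c "
from h import *
rep();crop('side','pics/c5.png',280,200,130,110,5)"
```

```text
t 24.45 tip stand [ 80.7 -39.4 127.8] F stand [ 4.48  0.47 -1.6 ] jaw deg 73.7 gap 0.00
```

View pics/c5.png

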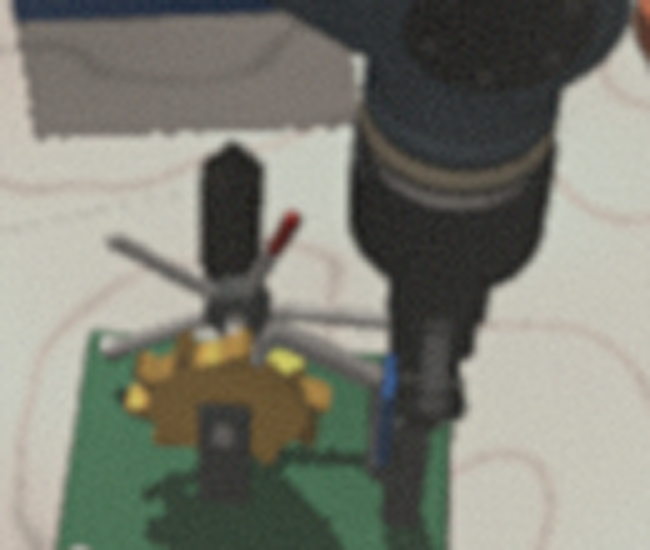

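The tail is back upright (columns 356–359, as at the start), the arm is down at the teeth, and the force has risen to 4.5 N. One more small nudge confirms the stop, then I back away.

```bash
python3 -m jog '[[[-1.0,0.3,0,0],[0,0,0,0],[0,0,0,0],[0,0,0,0],[0,0,0,0],[0,0,0,0],[0,0,0,0],[0,0,0,0]]]' >/dev/null; python3 -c "from h import *;rep()"
```

```text
t 25.50 tip stand [ 80.2 -39.4 127.9] F stand [ 6.6   0.75 -1.7 ] jaw deg 73.7 gap 0.00
```

```bash
python3 -m jog '[[[4.8,-1.4,0,0],[9.6,-2.8,0,0],[9.6,-2.8,0,0],[0,0,20,0],[0,0,25,0],[0,0,25,0],[20,-10,20,0],[20,-20,10,0]]]' >/dev/null
python3 -m jog '[[[10,-35,0,0],[10,-40,0,0],[0,-40,0,0],[0,-40,0,0],[0,-40,0,0],[0,-30,0,0],[0,0,0,0],[0,0,0,0]]]' >/dev/null
python3 - <<'E'
from h import *
rep()
out=[];C={}
for n,(x,y,ww,h) in{"top":(265,165,130,130),"side":(280,200,130,130)}.items():
    im=manip.snapshot(n)[y:y+h,x:x+ww,::-1];i=im.astype(int);B,G,R=i[...,0],i[...,1],i[...,2]
    for nm,m in(("red",(R>G*1.8)&(R>B*1.8)&(R>40)),("blue",(B>G+12)&(B>R+15))):
        k,l,s,c=cv2.connectedComponentsWithStats(m.astype(np.uint8))
        for j in range(1,k):
            if s[j,4]>3: print(n,nm,s[j]+[x,y,0,0,0],(c[j]+[x,y]).round(1)); 
            if s[j,4]>3 and nm=="red":C[n]=c[j]+[x,y]
    out.append(cv2.convertScaleAbs(cv2.resize(im,(400,400),interpolation=2),alpha=1.5))
p=st(tri(C["top"],C["side"]));print(p,np.arctan2(p[0],p[2]-70))
cv2.imwrite("pics/c6.png",np.hstack(out))
E
```

```text
t 27.50 tip stand [ 232.8 -266.7  227.4] F stand [ 0.33 -0.87 -0.2 ] jaw deg 73.7 gap -0.00
top red [319 209   2   4   7] [319.4 210.3]
top blue [368 196  13   6  41] [373.9 199. ]
side red [335 243   4   7   9] [336.6 245.8]
side blue [283 200  43   4 126] [302.  201.1]
side blue [356 270   4  23  57] [357.2 279.2]
[ 19.24278526  52.53826858 129.53426156] 0.31262295233712456
```

View pics/c6.png

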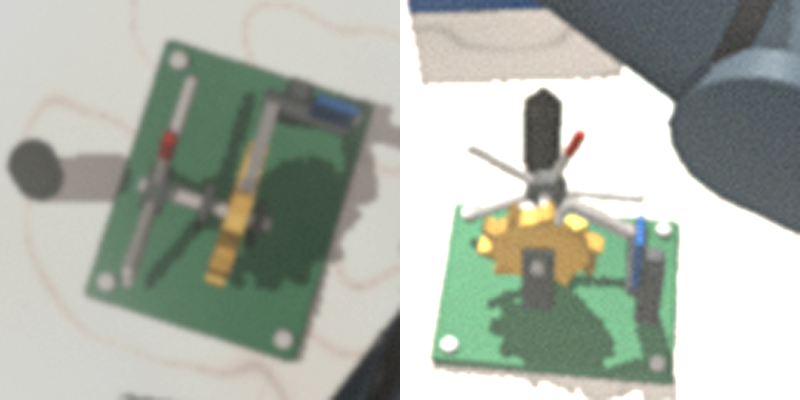

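The blue tail is back at its starting pixels (top (374,199), side columns 356–359 from row 270), and the pin's lean is +0.313 rad. The arm is clear, so I hand in.

```bash
python3 -c "from station import manip;print(manip.sign_off())"
```

```text
the job is handed in; nothing more can be done
None
```

The ratchet is back one notch with the pawl fully down, and the job was handed in at about 28 s. With the gripper shut, I did three things in order:
1. I pushed the blue tail to +x, which lifted the pawl to about 0.45–0.5 rad.
2. I pushed the red pin to +x and turned the wheel back one notch.
3. I pushed the tail to −x until it met a firm stop at 6.6 N, then moved the arm well clear.

**Wheel:** the red pin's lean, triangulated from both cameras, went from −0.302 to +0.313 rad. That is a turn of about 0.615 against 0.628, inside the play.

**Pawl:** the tail is back at its starting pixel position within 1 pixel in both views.

**Forces and loose parts:** the contact forces I read after each move never passed 7 N. The feed roll looked unmoved in the last pictures. The comb, rocker and bending iron were mostly outside those crops, so I did not check them at the end, though nothing came near them.

**One disagreement:** the pawl's stop came about 3 mm further than I had calculated. I put this down to the finger's width or a small error in the stand's measured position, because the pictures showed the tail upright.

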